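# Prop a granite sample upright on its kickstand

### The arm

A 6-joint arm with a two-finger parallel gripper is mounted at the origin on the work surface. World frame = base frame: x ahead of the robot, y to its left, z up, the work surface at z = 0. Lengths are in m, angles in degrees, forces in N, time in s.
With the tool pointing down it reaches from about 0.375 to 0.925 m from the base axis. Payload 5.7 kg.
Tool frame: the origin (TCP) lies between the finger pads; the fingertips stand 8 mm ahead of it and the grasp point (between the pads) lies 11 mm behind it; z points along the fingers, y is the line along which they close (so a half turn about z gives the same grasp; the last joint's range is limited). The gripper opens to 85 mm and grips with 20 to 120 N. Pads are 22 mm wide; open, the fingers measure 114 mm over their backs; the gripper's body (76 mm by 85 mm) begins 54 mm behind the grasp point. The pads swing forward as they close: fully open they stand 13 mm farther back than shut.
Start: joints at [-75.178, 20.558, 86.54, -0, 72.909, -6.595], TCP at [0.219, -0.559, 0.204] pointing down, gripper open.
Joint ranges: [-170.27, 170.27], [-57.76, 135], [12.27, 136.19], [-55.21, 235.2], [11.17, 155.16], [-170.74, 170.74]. Speed limits (degrees/s): [136.94, 136.94, 180, 180, 180, 180].

### API

Orientations are given as [roll, pitch, yaw] about the fixed x, y, z axes, in that order (R = Rz(yaw) Ry(pitch) Rx(roll)).
In Python, from workcell import read_state, snapshot, camera_info, arm, nets gives the robot as it stands.
- The arm moves only by the shell command python3 -m creep 'ROWS' [FORCE]. ROWS is text: rows parted by semicolons, each of 5 numbers parted by spaces: the shift along the tool's x, y, z in cm, then the turn about the tool's z in degrees, then the opening, from 0 (shut) to 1 (fully open). A call has 1 to 8 rows; each row is the pose to reach, as a shift and turn from the pose commanded when the call began, along the tool's axes at that moment; what a row does not reach only later rows make up. A row lasts 1/8 s, in which the tool goes at most 62.5 mm and 10.7 degrees, less where a joint would pass 70% of its speed; a pose out of reach is approached as far as the arm can. A call with a gripper value outside its range is refused whole. The fingers move at their own pace and stop on an object; FORCE is the grip in N (left out, the last holds). Time passes only in rows, so rows that repeat a pose let the fingers close. It gives the time, the measured TCP pose, the force, the opening and the grip force at its end, in the units of the state.
- read_state(): the state, without advancing time (a new reading comes with each control period).
- snapshot(name): name is "side" or "top"; returns (picture, depth): 480x640x3 uint8, blue, green, red; 480x640 float32, m along the optical axis (not along the pixel's ray), 0 where there is no reading.
- camera_info(name): a dict with "vfov" (degrees; the focal length in pixels is half the picture's height over the tangent of half this angle, whatever the lens; pixels are square), "cx", "cy" (the principal point, pixels), "R" (3x3) and "t" (3): a world point X has camera coordinates R X + t. Camera axes: x right, y down, z forward; pixel columns grow to the right and rows downward; lengths in m; the calibration is good to about 2 mm. A picture is of the moment at which its call begins. camera_info takes no time and is no camera call.
- arm.job_done(): hands the job in; it is judged then, once.
Trained networks look in the newest picture that a camera, given by its name, has taken for a name from the list of things; names that differ only in an ending like _2 or _b are one class to them, and where a whole thing is asked for, a point or a joint stands for the part that bears it (a point fixed in the world has none). Each returns a list of dicts, best first, with "score" (0 to 1); they miss things now and then, are a little off and sometimes report something else, mostly with a low value. They report only what shows in the picture. A call takes as long as a camera call.
- nets.look_for(camera, thing): "location" ([x, y, z] in m, in world coordinates, good to about 4 mm: the middle of the surface that is visible of it).
The state is a dict: "time_s": time; "joint_pos": joint angles; "qd": joint speeds; "tau": joint torques, N m; "tcp_pos": TCP position; "orientation": TCP orientation; "force": force on the tool from outside, world axes, zero at the start; "wrist_torque": the same for the moment, N m; "gripper_width": finger opening in m; "grip_force": force on a finger pad.
Only numpy, scipy, OpenCV 4.12 (cv2) and the standard library are available. Lean on these libraries where they do the work, as an engineer would, in place of code of your own. Each camera call takes 0.05 s, during which the arm holds its last target. There are 200 camera calls.

### The job

The stand with the granite plaque is leaning down towards the robot with its kickstand folded up behind it. First, while the frame still leans, flip the kickstand over the top and down at the back until it lies on its stop; then raise the frame upright so that the kickstand's foot is pressed onto its heel rest on the base. The frame wants to tip back towards the robot, so finish holding it upright with the gripper's fingers on the frame and do not let go; leave the other things on the bench where they are.

Things in the scene. Friction and masses are not known exactly. Their poses are not given: they have to be found in the camera images.
- stand: Dark steel base plate, 270 x 250 x 12 mm, fixed to the bench. Origin: at bench height straight below the hub axis. x points from the front (robot's side, plate edge at -100 mm) to the back (edge at +170 mm); y runs along the hub; z up. The hub axis lies along y at z = 30 mm. Two 68 mm high posts at x = -37, y = +-95 mm stop the leaning frame.
- heel_rest: Steel pad with a raised lip on the base plate behind the frame, where the kickstand's foot lands by itself, from above, as the frame comes upright. Same origin and axes as the stand. Pad top at z = 16 mm, x = 85 to 126 mm, y = +-35 mm; a lip behind it, x = 126 to 134 mm, 32 mm high, keeps the foot from sliding back.
- frame_hinge (a joint): Tilt of the frame about the hub, rad. 0 = upright; -0.45 = leaning to the stand's -x on its posts (start); positive = tipping away to the back. Weight and a light return spring pull it towards -0.45: about 2 to 3 N on the top rail along the stand's +x holds it upright; let go, it tips back. Upright, the foot stops it firmly; 10 N seats it well.
- frame: Steel frame 206 mm wide (y), 221 mm tall from the hub axis, with a 16 x 16 mm top rail. Origin mid-width on the hub axis; z up the frame, x to its back, y along the hub. Fixed on its front is a black granite plaque 164 x 172 x 10 mm (front face x = -17 mm, z = 21 to 193 mm) with a blank sheet of paper. All rigid, about 0.7 to 1.4 kg.
- rail_top (a point): Middle of the top face of the frame's top rail (221 mm from the hub axis); the rail is 16 mm thick from front to back and 16 mm high.
- leg_pivot (a joint): Kickstand angle about its pivot (along y, at x = 20, z = 130 mm in the frame's frame), rad. 0 = folded, pointing up along the frame; grows as it swings over the top to the back; 2.53 = down on its stop. With the frame at -0.45 it is vertical at 0.45: short of that it falls back to 0, beyond it falls to the stop by itself within about 1.5 s. Turns freely.
- kickstand: Steel flat bar 20 mm wide (y), 8 mm thick, 165 mm from pivot to the centre of its black round rubber foot (18 mm diameter, 42 mm wide). Origin at the pivot, z along the bar to the foot. Folded, it lies behind the frame at mid-width and its last 80 mm stand out above the top rail.
- leg_foot (a point): Centre of the kickstand's rubber foot, 165 mm from its pivot. Folded, it is the highest point of the stand, about 300 mm above the bench.
- mallet: Bystander: wooden mallet lying on the bench.
- dust_brush: Bystander: brush lying on the bench.
- offcut: Bystander: grey stone offcut, 90 x 60 x 30 mm, beside the stand.
- chisel: Bystander: chisel with a wooden handle, 190 mm, 22 mm high, beside the stand.
- pencil_tin: Bystander: open aluminium tin, 70 mm wide, 85 mm high.
- filler_jar: Bystander: closed jar, 64 mm wide, 75 mm high.
- straightedge: Bystander: aluminium bar 220 x 35 x 12 mm lying in front of the stand, towards the robot.

How it is judged:
By the outcome, as a careful person would: the job done as asked, in the order asked, and still so for the second after the job is handed in, while the arm keeps its last pose, push and grip.
It also fails if it takes over 46 s, if anything falls off the work surface, if the arm or the gripper's body presses on something with over 40 N, if the wrist force passes 120 N, or if a joint passes its speed limit or range.

## Working session

There is one attempt and no reset: what is moved stays moved. The work goes in short steps, Python scripts to look and compute and a shell command to move; the robot and the scene stay as the last step left them, time stands still between calls to the robot, and variables do not carry over. Pictures are saved under pics/ and viewed, at most 12 in all, crops included, and the job is handed in when it is done.

```bash
mkdir -p pics
python3 - <<'E'
from workcell import read_state, snapshot, camera_info, nets
import cv2,numpy as np
np.set_printoptions(precision=3,suppress=True)
for c in("side","top"):
    p,d=snapshot(c); cv2.imwrite(f"pics/{c}0.png",p); np.save(f"pics/{c}0.npy",d)
    i=camera_info(c);print(c,i['vfov'],-np.array(i['R']).T@np.array(i['t']))
    for t in("stand","heel_rest","rail_top","leg_foot","kickstand","frame"):
        print(t,[(round(r['score'],2),np.round(r['location'],3).tolist()) for r in nets.look_for(c,t)[:2]])
s=read_state();print(s['time_s'],s['tcp_pos'],s['orientation'],s['force'])
E
```

```text
side 52.123089437494784 [0.09  1.093 0.852]
stand [(0.96, [0.571, -0.019, 0.015]), (0.33, [0.507, -0.041, 0.274])]
heel_rest [(0.85, [0.719, -0.064, 0.024])]
rail_top [(0.94, [0.528, -0.016, 0.179])]
leg_foot [(0.66, [0.507, -0.04, 0.275])]
kickstand [(0.66, [0.508, -0.043, 0.276])]
frame [(0.9, [0.52, -0.016, 0.183])]
top 48.4647258321312 [ 0.521 -0.015  1.329]
stand [(0.59, [0.624, -0.055, 0.01])]
heel_rest [(0.58, [0.716, -0.064, 0.012])]
rail_top [(0.6, [0.547, -0.052, 0.155])]
leg_foot [(0.58, [0.512, -0.052, 0.273])]
kickstand [(0.63, [0.514, -0.044, 0.272])]
frame [(0.67, [0.55, -0.047, 0.157])]
0.7 [ 0.219 -0.559  0.204] [-179.998    0.      21.418] [-0.264 -0.478 -0.297]
```

View pics/side0.png

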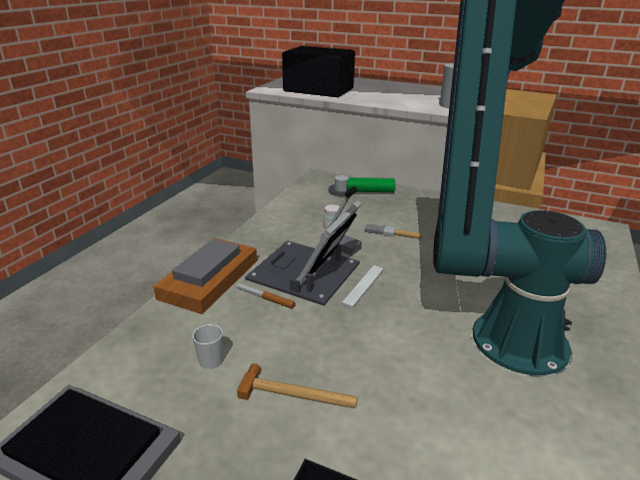

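View pics/top0.png

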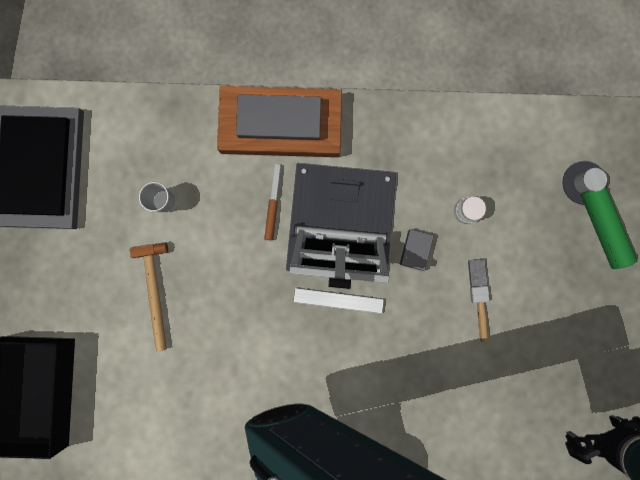

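```bash
cat > h.py <<'E'
import numpy as np,cv2
from workcell import camera_info
np.set_printoptions(precision=4,suppress=True)
def cloud(c,d):
    i=camera_info(c);f=240/np.tan(np.radians(i['vfov']/2))
    v,u=np.mgrid[:480,:640]
    P=np.stack([(u-i['cx'])*d/f,(v-i['cy'])*d/f,d],-1)
    return (P-np.array(i['t']))@np.array(i['R'])
E
python3 - <<'E'
from h import *
W=cloud("top",np.load("pics/top0.npy"))
z=W[...,2]
m=np.zeros((480,640),bool);m[155:295,284:402]=1
pl=W[m&(z>.006)&(z<.016)]
print(len(pl),np.median(pl[:,2]))
# plate corners px
for u,v in((297,163),(397,173),(287,270)): print(W[v-1:v+2,u-1:u+2].reshape(-1,3).mean(0))
m2=m&(z>.007); m2[275:]=0
# drop straightedge/offcut by keeping the component
n,l,st,_=cv2.connectedComponentsWithStats(m2.astype(np.uint8));k=1+st[1:,4].argmax()
q=W[(l==k)&(z<.05)][:,:2]
r=cv2.minAreaRect((q*1000).astype(np.float32));print(r);print(cv2.boxPoints(r))
for n,(a,b) in dict(foot=(.255,.33),rail=(.185,.24)).items():
    p=W[m&(z>a)&(z<b)];print(n,len(p),p.min(0),p.max(0),p.mean(0))
E
```

```text
6282 0.011603961785856612
[0.7818 0.0554 0.0091]
[ 0.7658 -0.1963 -0.0004]
[0.5142 0.0716 0.0057]
((641.23681640625, -58.198150634765625), (250.12095642089844, 269.7301025390625), 86.31196594238281)
[[ 498.6067 -174.3246]
 [ 767.7782 -191.6747]
 [ 783.8669   57.9283]
 [ 514.6954   75.2784]]
foot 308 [ 0.4848 -0.0692  0.255 ] [ 0.5229 -0.0273  0.3161] [ 0.5008 -0.049   0.2987]
rail 1088 [ 0.4967 -0.1526  0.185 ] [0.5571 0.0532 0.2399] [ 0.5177 -0.0498  0.2229]
```

```bash
python3 -m creep '0 0 -5 0 0; 3 -3 -8.6 10 0; 8 -8 -8.6 20 0; 12 -12 -8.6 25.1 0; 16 -16 -8.6 25.1 0; 20 -20 -8.6 25.1 0; 24 -24 -8.6 25.1 0; 28 -28 -8.6 25.1 0' 30; python3 -c "
from workcell import read_state as r
s=r();print(s['time_s'],s['tcp_pos'],s['orientation'],s['force'])"
```

```text
time_s: 1.7
tcp_pos: [0.378, -0.194, 0.2902]
orientation: [180.0, -0.1, -3.7]
force: [0.4, -0.6, 0.2]
gripper_width: 0.0003
grip_force: 0.0
1.7 [ 0.37803182 -0.19401025  0.29022835] [ 1.79978075e+02 -5.55368366e-02 -3.70438139e+00] [ 0.37431127 -0.64008035  0.21480798]
```

```bash
python3 -m creep '1.8 -5 0 0 0; 3.6 -10 0 0 0; 5.4 -15.5 0 0 0; 5.4 -15.5 0 0 0; 5.4 -15.5 0 0 0'
```

```text
time_s: 2.33
tcp_pos: [0.4411, -0.0446, 0.2899]
orientation: [180.0, 0.0, -3.6]
force: [0.7, -0.2, 0.1]
gripper_width: 0.0001
grip_force: 0.0
```

```bash
python3 -m creep '2.5 0 0 0 0; 4 0 0 0 0; 5.5 0 0 0 0; 7 0 0 0 0; 8.5 0 0 0 0; 10 0 0 0 0; 11.5 0 0 0 0; 13 0 0 0 0'; python3 -m creep '1.5 0 0 0 0; 1.5 0 0 0 0; 0 0 0 0 0; 0 0 0 0 0; -3 0 0 0 0; -7 0 0 0 0; -11 0 0 0 0; -15 0 0 0 0'
python3 - <<'E'
from workcell import *
import cv2
p,d=snapshot("side");cv2.imwrite("pics/s1.png",cv2.resize(p[150:330,200:420],None,fx=3,fy=3))
E
```

```text
time_s: 3.32
tcp_pos: [0.5721, -0.0527, 0.2899]
orientation: [-180.0, 0.0, -3.7]
force: [-0.9, -0.6, -0.5]
gripper_width: -0.0
grip_force: 0.0
time_s: 4.32
tcp_pos: [0.4196, -0.043, 0.2901]
orientation: [180.0, -0.0, -3.7]
force: [0.7, 0.1, 0.0]
gripper_width: 0.0
grip_force: 0.0
```

View pics/s1.png

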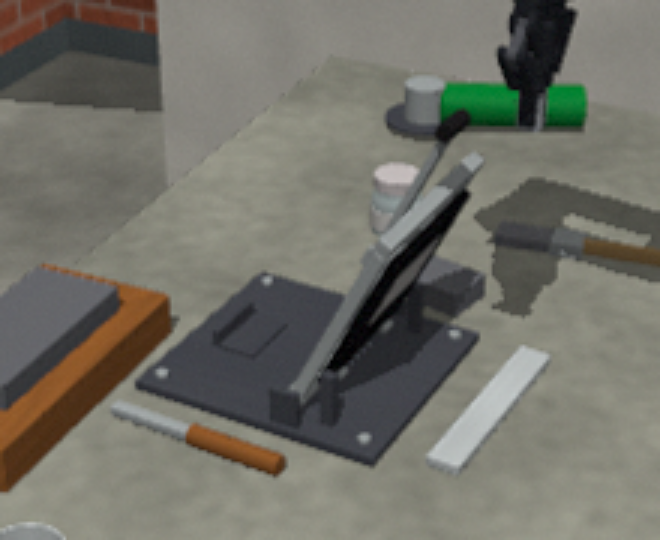

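Run:
```python
from workcell import *
from h import *
for c in("side","top"):
    p,d=snapshot(c)
    print([(r['score'],r['location']) for r in nets.look_for(c,"leg_foot")[:2]],read_state()['time_s'])
    W=cloud(c,d);q=W[(W[...,2]>.26)&(W[...,2]<.34)&(abs(W[...,1]+.055)<.04)&(W[...,0]>.46)&(W[...,0]<.7)];print(len(q),q.min(0),q.max(0),q.mean(0))
cv2.imwrite("pics/t1.png",cv2.resize(p[150:330,220:460],None,fx=3,fy=3))
```

```text
[(0.46, [0.509, -0.0434, 0.2758])] 4.475
122 [ 0.482  -0.0699  0.2603] [ 0.5156 -0.0236  0.3154] [ 0.4952 -0.042   0.2976]
[(0.86, [0.5135, -0.0537, 0.2715]), (0.27, [0.6823, 0.4021, 0.0446])] 4.575
294 [ 0.4849 -0.0692  0.2612] [ 0.5207 -0.0273  0.3177] [ 0.4998 -0.049   0.3009]
```

View pics/t1.png

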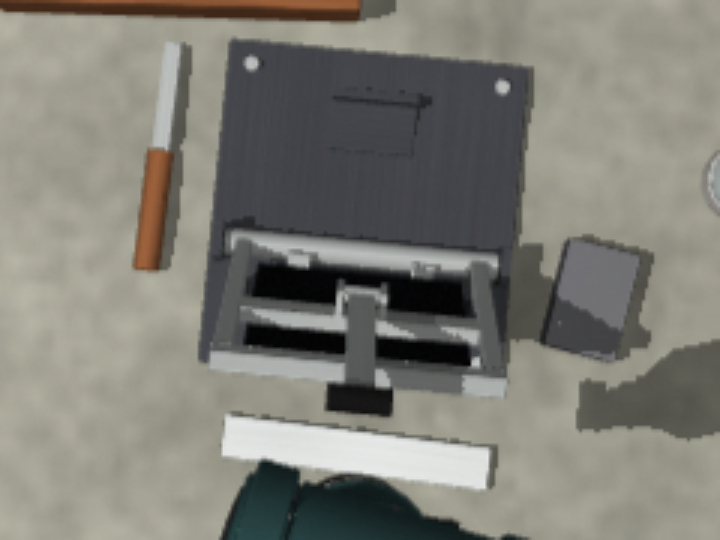

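```bash
cat > w.py <<'E'
from workcell import *
from h import *
import sys
p,d=snapshot("side");cv2.imwrite("pics/%s.png"%sys.argv[1],cv2.resize(p[150:330,200:420],None,fx=3,fy=3))
print([(r['score'],r['location']) for r in nets.look_for("side","leg_foot")[:2]],read_state()['time_s'],read_state()['force'])
E
python3 -m creep '0 0 1 0 0; 0 0 2 0 0; 3 0 2 0 0; 5 0 2 0 0; 6.5 0 2 0 0; 8 0 2 0 0; 9 0 2 0 0; 9 0 2 0 0'; python3 w.py s2
python3 -m creep '1 0 0 0 0; 2 0 0 0 0; 3 0 0 0 0;3 0 0 0 0'; python3 w.py s3
```

```text
time_s: 5.58
tcp_pos: [0.5118, -0.049, 0.2698]
orientation: [-180.0, -0.0, -3.7]
force: [-0.6, -0.4, -0.5]
gripper_width: -0.0002
grip_force: 0.1
[(0.55, [0.5415, -0.043, 0.2581]), (0.51, [0.5314, -0.02, 0.1864])] 5.675 [ 0.5387 -0.5955 -0.3526]
time_s: 6.18
tcp_pos: [0.5422, -0.051, 0.2698]
orientation: [-180.0, -0.0, -3.7]
force: [-1.2, 0.4, 0.2]
gripper_width: -0.0
grip_force: 0.0
[(0.84, [0.5616, -0.0464, 0.2601]), (0.55, [0.6621, -0.3517, 0.0628])] 6.275 [-0.6387  0.3668  0.1192]
```

View pics/s3.png

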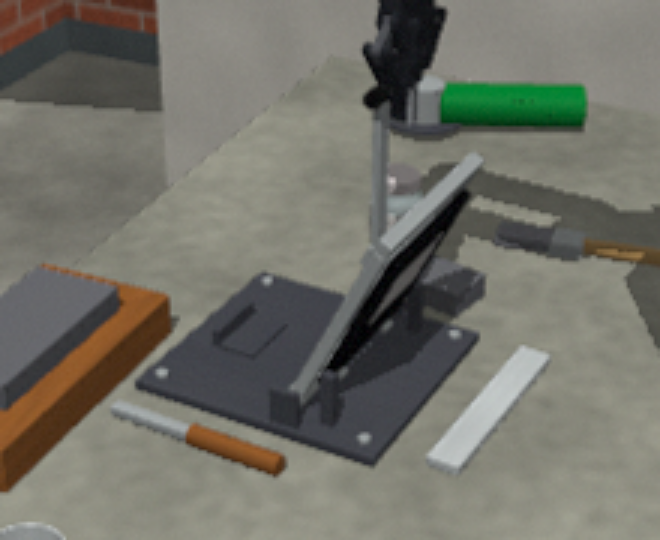

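```bash
python3 -m creep '1 0 0 0 0; 2 0 0 0 0; 3 0 0 0 0;4 0 0 0 0; 4.5 0 0 0 0; 4.5 0 0 0 0'; python3 w.py s4;python3 -m creep '1 0 0 0 0; 2 0 0 0 0; 2 0 0 0 0;2 0 0 0 0'; python3 w.py s5
```

```text
time_s: 7.02
tcp_pos: [0.5863, -0.0538, 0.2697]
orientation: [-180.0, 0.0, -3.7]
force: [0.2, -0.5, 1.0]
gripper_width: 0.0003
grip_force: 0.0
[(0.55, [0.614, -0.0502, 0.2458])] 7.125 [0.0411 0.6062 0.2219]
time_s: 7.62
tcp_pos: [0.6059, -0.055, 0.2697]
orientation: [-180.0, 0.0, -3.7]
force: [0.3, -0.3, 0.4]
gripper_width: -0.0001
grip_force: 0.0
[(0.5, [0.6607, -0.0521, 0.1017])] 7.725 [ 0.0667 -0.0389 -0.837 ]
```

```bash
python3 -c "
import cv2
cv2.imwrite('pics/s45.png',cv2.hconcat([cv2.imread('pics/s4.png')[:450,200:600],cv2.imread('pics/s5.png')[:450,200:600]]))"
```

```text
(no output)
```

View pics/s45.png

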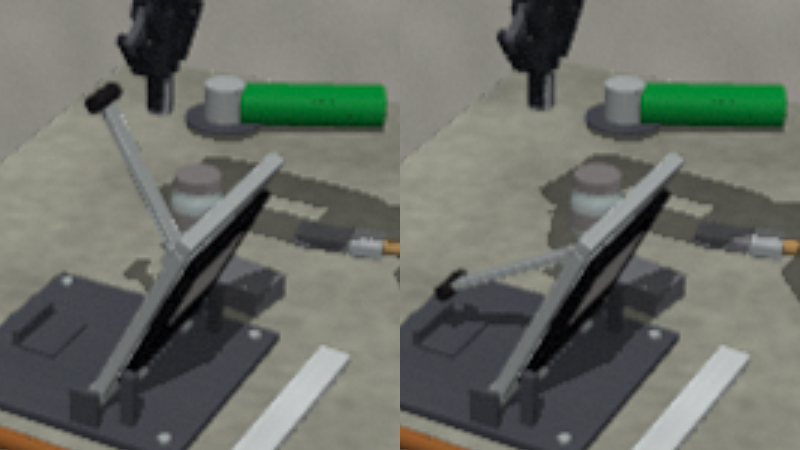

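```bash
python3 -m creep '0 0 0 0 0; 0 0 0 0 0; 0 0 0 0 0; 0 0 0 0 0;0 0 0 0 0; 0 0 0 0 0; 0 0 0 0 0; 0 0 0 0 0'; python3 w.py s6; python3 -c "
from workcell import *
snapshot('top')
for t in ('leg_foot','kickstand'): print([(r['score'],r['location']) for r in nets.look_for('top',t)[:2]])"
```

```text
time_s: 8.72
tcp_pos: [0.606, -0.055, 0.2699]
orientation: [-180.0, 0.0, -3.7]
force: [0.5, -0.2, -0.3]
gripper_width: -0.0004
grip_force: 0.0
[(0.55, [0.658, -0.0504, 0.1061]), (0.21, [0.5391, -0.015, 0.1534])] 8.825 [-0.2621  0.111  -0.1927]
[(0.65, [0.5704, -0.0526, 0.1628])]
[(0.47, [0.5707, -0.0492, 0.1628])]
```

View pics/s6.png

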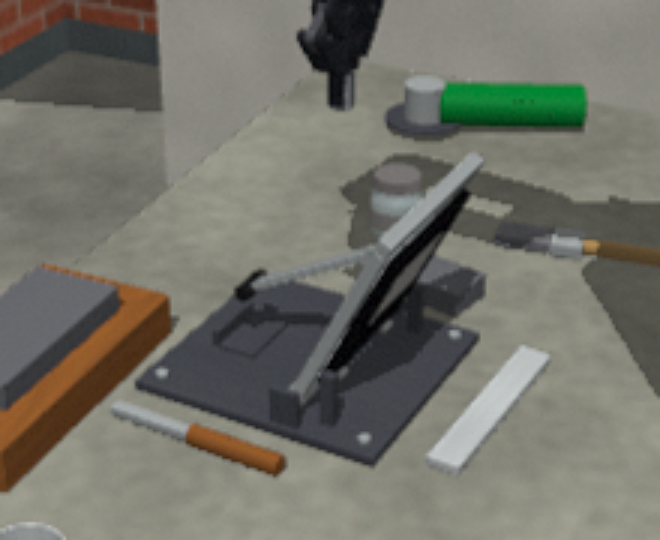

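```bash
python3 -m creep '-4 0 0 0 0; -9 0 0 0 0; -14.5 0 0 0 0; -14.5 0 1 0 0; -14.5 0 3.5 0 0; -14.5 0 5.7 0 0; -14.5 0 5.7 0 0' && python3 -m creep '1.5 0 0 0 0; 3 0 0 0 0; 4.2 0 -0.3 0 0; 5.4 0 -1 0 0; 6.6 0 -1.6 0 0; 7.8 0 -2.1 0 0; 9 0 -2.5 0 0; 9.8 0 -2.7 0 0' && python3 w.py s7
```

```text
time_s: 9.85
tcp_pos: [0.4608, -0.0455, 0.2115]
orientation: [-180.0, 0.2, -3.7]
force: [0.3, 0.0, -0.1]
gripper_width: -0.0001
grip_force: 0.0
time_s: 10.85
tcp_pos: [0.56, -0.0521, 0.2402]
orientation: [-180.0, -0.0, -3.7]
force: [0.5, -0.4, -0.0]
gripper_width: -0.0003
grip_force: 0.0
[(0.75, [0.6583, -0.0501, 0.1061])] 10.95 [ 0.7002  0.2221 -0.833 ]
```

View pics/s7.png

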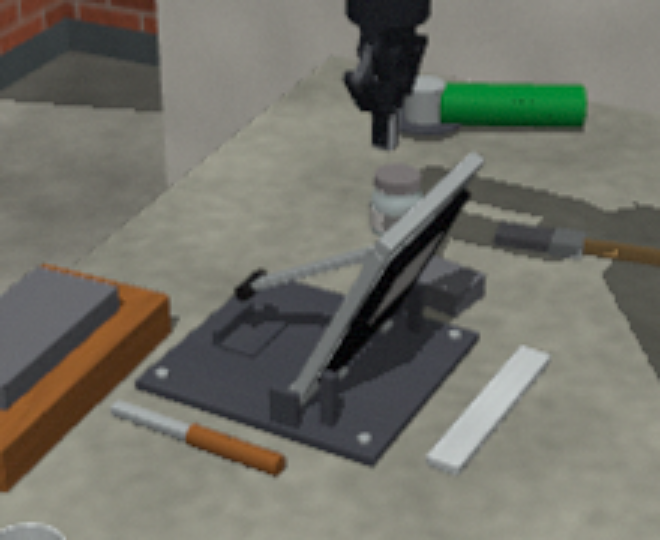

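```bash
python3 -m creep '0 0 -1.5 0 0; -4 0 -1.5 0 0; -9 0 -1.5 0 0; -10 0 0 0 0; -10 0 2 0 0; -10 0 3.8 0 0;-10 0 3.8 0 0' && python3 -m creep '1 0 0 0 0; 2 0 0 0 0; 3 0 0 0 0; 3.6 0 0 0 0; 4.2 0 0 0 0; 4.8 0 0 0 0; 5.2 0 0 0 0; 5.2 0 0 0 0' && python3 w.py s8; python3 -c "
from workcell import *
for t in ('rail_top','frame'): print([(r['score'],r['location']) for r in nets.look_for('side',t)[:2]])"
```

```text
time_s: 11.82
tcp_pos: [0.4581, -0.0453, 0.2017]
orientation: [-180.0, 0.1, -3.7]
force: [-0.6, 0.3, 0.3]
gripper_width: 0.0002
grip_force: 0.0
time_s: 12.82
tcp_pos: [0.5083, -0.0487, 0.2044]
orientation: [180.0, 0.3, -3.7]
force: [-16.3, 1.1, 28.0]
gripper_width: 0.0003
grip_force: 16.3
[(0.54, [0.6668, -0.05, 0.1031]), (0.3, [0.5473, -0.0114, 0.1484])] 12.925 [-16.4378   1.0592  27.7225]
[(0.66, [0.5455, -0.0112, 0.1474])]
[(0.69, [0.5449, -0.013, 0.1474])]
```

View pics/s8.png

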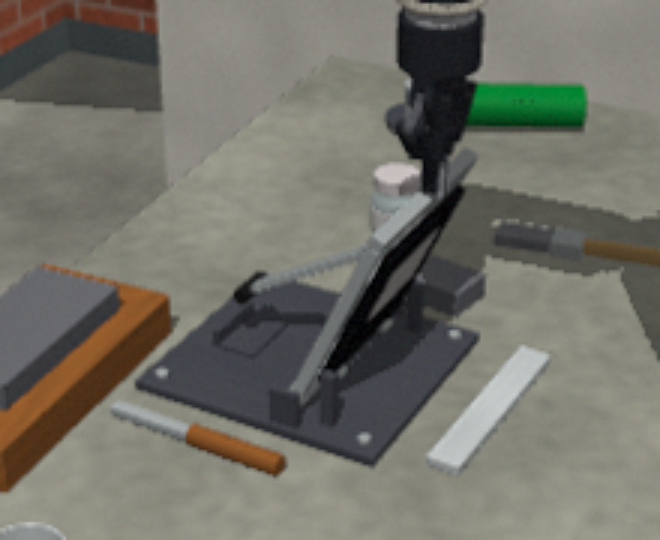

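Run:
```python
from workcell import *
from h import *
a=np.radians(-3.69);Rz=np.array([[np.cos(a),-np.sin(a),0],[np.sin(a),np.cos(a),0],[0,0,1]]);o=np.array([.6063,-.0559,0])
def px(c,P):
    i=camera_info(c);f=240/np.tan(np.radians(i['vfov']/2));q=np.array(i['R'])@(Rz@np.array(P)+o)+np.array(i['t']);return (q[:2]/q[2]*f+[i['cx'],i['cy']]).round(1)
for P in ((-.096,.103,.229),(-.096,-.103,.229),(-.11,0,.304),(0,.1,.03),(-.098,0,.196)): print(P,px("side",P),((px("side",P)-[200,150])*3).round(),px("top",P))
for c in ("side","top"):
    d0=np.load(f"pics/{c}0.npy");p,d=snapshot(c)
    if c=="top": cv2.imwrite("pics/t8.png",cv2.resize(p[150:330,220:460],None,fx=3,fy=3))
    for D,n in((d0,"start"),(d,"now")):
        W=(cloud(c,D)-o)@Rz
        for s in(-1,1):
          q=W[(abs(W[...,1]-s*.07)<.03)&(abs(W[...,0])<.13)&(W[...,2]>.1)&(W[...,2]<.27)]
          if len(q): k=np.argsort(q[:,2])[-40:];print(c,n,s,len(q),q[k].mean(0),q[:,0].min())
```

```text
(-0.096, 0.103, 0.229) [326.9 230.7] [381. 242.] [288.9 269.2]
(-0.096, -0.103, 0.229) [358.3 200.9] [475. 153.] [388.7 278.7]
(-0.11, 0, 0.304) [349.3 191.3] [448. 124.] [339.3 281.6]
(0, 0.1, 0.03) [296.4 282.5] [289. 398.] [299.  229.9]
(-0.098, 0, 0.196) [343.7 225.5] [431. 226.] [338.2 274.7]
side start -1 176 [-0.0975 -0.0708  0.2308] -0.1087520480153048
side start 1 399 [-0.0973  0.0734  0.2313] -0.10668738727995891
side now -1 169 [-0.0927 -0.0754  0.2328] -0.09985106579962455
side now 1 417 [-0.0909  0.0692  0.2344] -0.10111218836992407
top start -1 801 [-0.0925 -0.0664  0.2324] -0.10376320338642196
top start 1 785 [-0.0922  0.07    0.2323] -0.10366350609807495
top now -1 44 [-0.0338 -0.0934  0.1201] -0.04113311409342599
top now 1 259 [-0.0869  0.0889  0.2337] -0.09687167491467442
```

View pics/t8.png

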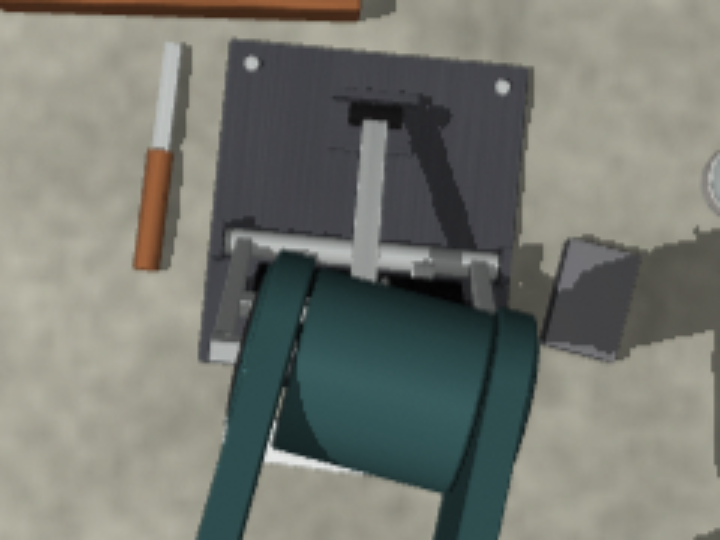

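Run:
```python
from workcell import *
from h import *
i=camera_info("side");f=240/np.tan(np.radians(i['vfov']/2))
for n,P,m in(("s7",(.56,-.0521,.2402),(328.3,199.3)),("s4",(.5863,-.0538,.2697),(320,187.3))):
    for dz in(-.008,0,.01,.02,.03,.04):
        q=np.array(i['R'])@(np.array(P)+[0,0,dz])+np.array(i['t']);print(n,m,dz,(q[:2]/q[2]*f+[i['cx'],i['cy']]).round(1))
s=read_state();print(s['force'],s['tcp_pos'],s['gripper_width'],s['time_s'])
```

```text
s7 (328.3, 199.3) -0.008 [327.5 210.1]
s7 (328.3, 199.3) 0 [327.5 207.6]
s7 (328.3, 199.3) 0.01 [327.6 204.4]
s7 (328.3, 199.3) 0.02 [327.7 201.1]
s7 (328.3, 199.3) 0.03 [327.8 197.9]
s7 (328.3, 199.3) 0.04 [327.8 194.6]
s4 (320, 187.3) -0.008 [319.3 198.7]
s4 (320, 187.3) 0 [319.3 196.1]
s4 (320, 187.3) 0.01 [319.4 192.9]
s4 (320, 187.3) 0.02 [319.4 189.6]
s4 (320, 187.3) 0.03 [319.5 186.3]
s4 (320, 187.3) 0.04 [319.5 183. ]
[-15.4122   0.6874  27.4578] [ 0.508  -0.0487  0.2043] 0.0005426988680257542 13.125
```

```bash
python3 -m creep '0 0 -1 0 0; 0 0 -2 0 0; -3 0 -2 0 0; -5.2 0 -1 0 0; -5.2 0 1 0 0; -5.2 0 2.4 0 0; -5.2 0 2.4 0 0' && python3 -m creep '1.5 0 0 0 0; 2.5 0 0 0 0; 3.2 0 0 0 0; 3.8 0 -0.2 0 0; 4.4 0 -0.4 0 0; 5.2 0 -0.7 0 0; 6 0 -1 0 0; 6 0 -1 0 0' && python3 w.py s9; python3 -c "
from workcell import *
for t in ('rail_top','frame'): print([(r['score'],r['location']) for r in nets.look_for('side',t)[:2]])"
```

```text
time_s: 14.0
tcp_pos: [0.4589, -0.0455, 0.177]
orientation: [-180.0, 0.1, -3.7]
force: [0.5, -0.1, -0.5]
gripper_width: -0.0002
grip_force: 0.0
time_s: 15.0
tcp_pos: [0.5193, -0.0494, 0.1882]
orientation: [-180.0, 0.0, -3.7]
force: [-5.3, 0.8, 3.6]
gripper_width: -0.0001
grip_force: 2.3
[(0.63, [0.6726, -0.0516, 0.0914])] 15.1 [-4.3515 -0.3966  4.3491]
[(0.58, [0.5607, -0.008, 0.1419])]
[(0.69, [0.5579, -0.0057, 0.1387]), (0.68, [0.4569, 0.3991, 0.0242])]
```

```bash
python3 -m creep '0.8 0 -0.3 0 0; 1.6 0 -0.5 0 0; 2.4 0 -0.8 0 0; 3.2 0 -1 0 0; 4 0 -1.2 0 0; 4.7 0 -1.3 0 0; 5.3 0 -1.4 0 0; 5.3 0 -1.4 0 0' && python3 w.py s10
```

```text
time_s: 16.2
tcp_pos: [0.5728, -0.0529, 0.202]
orientation: [-180.0, -0.0, -3.7]
force: [-2.2, -0.1, -0.5]
gripper_width: -0.0001
grip_force: 1.0
[(0.48, [0.7101, -0.0522, 0.0447])] 16.3 [-2.5989 -0.1836 -0.9114]
```

TCP is at about stand x = -33 mm and the frame is following; now I'll creep to contact.

```bash
python3 -m creep '0.3 0 -0.1 0 0; 0.6 0 -0.1 0 0; 0.9 0 -0.2 0 0; 0.9 0 -0.2 0 0' && python3 -m creep '0.2 0 0 0 0; 0.4 0 0 0 0; 0.4 0 0 0 0'; python3 w.py s11
```

```text
time_s: 16.8
tcp_pos: [0.5815, -0.0535, 0.2041]
orientation: [-180.0, -0.0, -3.7]
force: [-1.7, -0.2, 0.5]
gripper_width: -0.0002
grip_force: 1.0
time_s: 17.18
tcp_pos: [0.5854, -0.0537, 0.2042]
orientation: [-180.0, -0.0, -3.7]
force: [-1.4, 0.8, 1.9]
gripper_width: -0.0001
grip_force: 1.0
[(0.6, [0.71, -0.0522, 0.0395]), (0.53, [0.6719, 0.3951, 0.0554])] 17.275 [-1.7715  1.022   1.7902]
```

```bash
for i in 1 2; do python3 -m creep '0.1 0 0 0 0; 0.2 0 0 0 0; 0.2 0 0 0 0' | grep -E 'tcp|force'; done; python3 -m creep '0.1 0 0 0 0; 0.2 0 0 0 0; 0.2 0 0 0 0'
```

```text
tcp_pos: [0.5858, -0.0538, 0.2039]
force: [-7.1, 1.0, 5.6]
grip_force: 3.0
tcp_pos: [0.5861, -0.0537, 0.204]
force: [-11.2, 1.0, 9.0]
grip_force: 5.5
time_s: 18.4
tcp_pos: [0.5863, -0.0538, 0.204]
orientation: [180.0, 0.5, -3.7]
force: [-16.1, 0.2, 13.1]
gripper_width: 0.0005
grip_force: 8.0
```

```bash
python3 -m creep '0 0 -0.1 0 0; 0 0 -0.2 0 0; 0 0 -0.3 0 0; 0 0 -0.3 0 0'; python3 w.py s12
python3 - <<'E'
import cv2
from workcell import *
cv2.imwrite("pics/t12.png",cv2.resize(snapshot("top")[0][140:330,220:460],None,fx=2,fy=2))
E
```

```text
time_s: 18.9
tcp_pos: [0.5858, -0.0537, 0.2042]
orientation: [-180.0, 0.6, -3.7]
force: [-9.4, -1.1, -3.6]
gripper_width: -0.0001
grip_force: 5.0
[(0.57, [0.7092, -0.0495, 0.0425])] 19.0 [-10.2304  -1.1075  -4.0818]
```

View pics/s12.png

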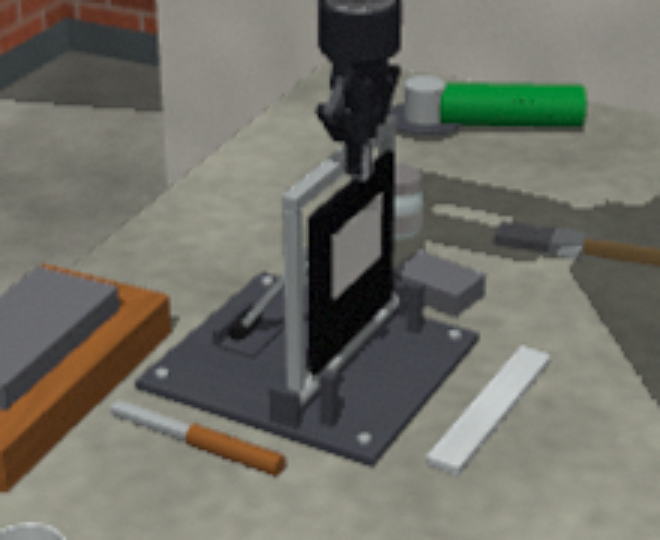

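The picture shows the frame upright, with the foot on the heel pad near (240,325) and the fingertips on the rail front near (355,170). I'll add a little push, let it settle and check.

```bash
python3 -m creep '0.1 0 0 0 0; 0.2 0 0 0 0; 0.2 0 0 0 0; 0.2 0 0 0 0;0.2 0 0 0 0; 0.2 0 0 0 0;0.2 0 0 0 0; 0.2 0 0 0 0'
python3 - <<'E'
from workcell import *
from h import *
a=np.radians(-3.69);Rz=np.array([[np.cos(a),-np.sin(a),0],[np.sin(a),np.cos(a),0],[0,0,1]]);o=np.array([.6063,-.0559,0])
p,d=snapshot("side");W=(cloud("side",d)-o)@Rz
q=W[(abs(W[...,1]-.07)<.025)&(abs(W[...,0])<.05)&(W[...,2]>.243)&(W[...,2]<.26)];print(len(q),q.mean(0))
q=W[(abs(W[...,1])<.02)&(W[...,0]>.07)&(W[...,0]<.125)&(W[...,2]>.022)&(W[...,2]<.06)];print(len(q),q.mean(0),q.max(0))
s=read_state();print(s['force'],s['tcp_pos'],s['time_s'])
E
```

```text
time_s: 20.05
tcp_pos: [0.5861, -0.0537, 0.2042]
orientation: [-180.0, 0.8, -3.7]
force: [-16.4, 0.1, 0.8]
gripper_width: -0.0
grip_force: 7.5
70 [-0.0045  0.0702  0.2505]
75 [0.1081 0.0041 0.0351] [0.125  0.0199 0.0597]
[-15.9376  -0.6563   0.3068] [ 0.5861 -0.0537  0.2043] 20.1
```

The frame is upright with its rail top at z = 0.2505 m, the foot is seated, and a steady 16 N push is holding it, so I'm handing in.

```bash
python3 -c "
from workcell import arm
print(arm.job_done())"
```

```text
the job is handed in; nothing more can be done
None
```

The job is handed in at about 20 s: the kickstand was flipped to its stop while the frame leaned, then the frame was raised upright with the foot on its heel rest, and the fingers hold it there with about 16 N; earlier tries at the flip and the raise missed because the fingertips sat about 34 mm higher than specified, one of them pressing the rail top with up to about 32 N at the wrist.

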